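# Turn the screwdrivers in a covered rack handle-out

## Task

Some screwdrivers have been put into the rack back to front, with the handle under the fixed guard. Lift the loose cover plate off its two pins and lay it flat on the bench, turn every such screwdriver end for end so that all of them lie straight, one to a lane, with the blade under the guard and the handle in the open bay, then seat the cover flat on its pins again. Leave the other things on the bench where they are.

Things in the scene. Friction and masses are not known exactly. Their poses are not given: they have to be found in the camera images.
- rack: Grey screwdriver rack fixed to the bench, 200 mm deep (its x, pointing away from the robot) and 322 mm wide (its y, to the left). Origin on the bench, mid width, under the guard's front edge. Floor 5 mm thick, x -100 to 100 mm. Front half, x -100 to 0: the bay, open to the front and on top (but for the loose cover). Side walls y 139 to 161 mm on either side, top 48 mm above the bench.
- guard_edge (a point): Front edge of the guard, mid width, underside (48 mm above the bench). The guard is the fixed roof, 4 mm thick, over the rack's rear half, rack x 0 to 100 mm, with a back wall whose inner face is at x 95 mm. Under it, from x 3 to 95 mm, each lane is a channel 40 mm wide between solid blocks; in the bay nothing parts the lanes.
- lane0 (a point): Point on the rack's floor on the centre line of the leftmost lane, below the guard's front edge (rack x 0, y 99 mm, 5 mm above the bench). Four lanes run along the rack's x, 66 mm apart, at rack y 99, 33, -33 and -99 mm. Along each, two rubber ribs on the floor, 3 mm high and wide, 18 mm apart inside, keep a handle from rolling away.
- cover_home (a point): Rack point midway between the feet of the two upright steel pins, 48 mm above the bench (rack x -50, y 0): the cover's origin lies here, its axes along the rack's, when it is seated. The pins, 6 mm thick and 9 mm high, stand on top of the bay's side walls at rack x -50, y 150 and -150 mm; their tops are 57 mm above the bench.
- cover: Loose flat aluminium cover plate, 96 (x) x 322 (y) x 4 mm, 0.2 to 0.33 kg, alike either way round. Origin at the centre of its underside, z up. Square 11 mm holes at y 150 and -150 mm (x 0) drop over the rack's pins; it then lies on the side walls and closes the bay.
- cover_bar (a point): Centre of the black bar handle on the cover, 28 mm above the plate's underside. The bar runs along the cover's y, 90 mm long, 12 mm thick in x, 24 to 32 mm above the underside, on two short feet 36 mm either side of the middle; pinch it across x.
- driver_a: Large red-handled screwdriver, 176 mm long, 70 g. Handle 86 mm long, 26 mm thick; steel shank 5.4 mm thick on the same axis. Lies level on its handle, balances 47 mm from the butt, may roll. Origin midway along it, off its axis: use the two points. Starts the wrong way round, handle under the guard. May be absent. Lanes vary.
- driver_a_butt (a point): Butt: handle end of driver_a, on its axis, 13 mm above what the handle lies on.
- driver_a_tip (a point): Blade tip of driver_a, on its axis, 176 mm from the butt.
- driver_b: Small blue-handled screwdriver, 140 mm long, 70 g. Handle 72 mm long, 19 mm thick; steel shank 5.4 mm thick on the same axis. Lies level on its handle, balances 41 mm from the butt, may roll. Origin midway along it, off its axis: use the two points. Starts the wrong way round, handle under the guard. May be absent. Lanes vary.
- driver_b_butt (a point): Butt: handle end of driver_b, on its axis, 9.5 mm above what the handle lies on.
- driver_b_tip (a point): Blade tip of driver_b, on its axis, 140 mm from the butt.
- driver_c: Large red-handled screwdriver, 176 mm long, 70 g. Handle 86 mm long, 26 mm thick; steel shank 5.4 mm thick on the same axis. Lies level on its handle, balances 47 mm from the butt, may roll. Origin midway along it, off its axis: use the two points. Starts the wrong way round, handle under the guard. May be absent. Lanes vary.
- driver_c_butt (a point): Butt: handle end of driver_c, on its axis, 13 mm above what the handle lies on.
- driver_c_tip (a point): Blade tip of driver_c, on its axis, 176 mm from the butt.
- driver_d: Small blue-handled screwdriver, 140 mm long, 70 g. Handle 72 mm long, 19 mm thick; steel shank 5.4 mm thick on the same axis. Lies level on its handle, balances 41 mm from the butt, may roll. Origin midway along it, off its axis: use the two points. Starts the right way round, handle in the bay. Lanes vary.
- driver_d_butt (a point): Butt: handle end of driver_d, on its axis, 9.5 mm above what the handle lies on.
- driver_d_tip (a point): Blade tip of driver_d, on its axis, 140 mm from the butt.
- gauge: Bystander: steel ring gauge, 47 mm across, 14 mm high. Origin at its underside. Leave it where it is.
- weight: Bystander: small brass weight, 22 mm across, 20 mm high. Origin at its underside. Leave it where it is.
- motor: Bystander: small DC motor with leads, 34 x 119 x 21 mm. Origin at its underside. Leave it where it is.
- phone: Bystander: black phone lying face up, 75 x 160 x 9 mm. Origin at its underside. Leave it where it is.
- rotor: Bystander: black moulded fan rotor, 42 mm across, 22 mm high. Origin at its underside. Leave it where it is.

How it is judged:
By the outcome, as a careful person would: the job done as asked, in the order asked, and still so for the second after the job is handed in, with the robot touching nothing.
Of driver_a, driver_b, driver_c only 2 to 3 are there at a start; the rules pass over those that are not, and their reading is None.
At some moment in a run one of cover may be knocked a few centimetres aside while the robot is not near it.
Once in a run the grip may slacken for a moment while it holds something.
It also fails if it takes over 210 s, if anything falls off the work surface, if the arm or the gripper's body presses on something with over 40 N, if the wrist force passes 120 N, or if a joint passes its speed limit or range.

## Robot

A 6-joint arm with a two-finger parallel gripper is mounted at the origin on a cart in front of the work surface, level with it; the furniture and walls round the work are solid. World frame = base frame: x ahead of the robot, y to its left, z up, the work surface at z = 0. Lengths are in m, angles in degrees, forces in N, time in s.
With the tool pointing down it reaches from about 0.35 to 0.875 m from the base axis. Payload 4.2 kg.
Tool frame: the origin (TCP) lies on the front face of the gripper's body, between the roots of the fingers; the fingertips stand finger_overhang ahead of it and the grasp point (between the pads) lies 51 mm ahead of it (finger_overhang is the distance from the TCP to the fingertips, in m); z points along the fingers, y is the line along which they close (so a half turn about z gives the same grasp; the last joint's range is limited). The gripper opens to 87 mm and grips with 3 to 60 N. Pads are 19 mm wide; open, the fingers measure 117 mm over their backs; the gripper's body (75 mm by 190 mm) begins 51 mm behind the grasp point.
Start: joints at [84.316, 22.042, 0.453, 0, -68.411, -14.817], TCP at [0.219, 0.585, 0.292] pointing down, gripper open.
Joint ranges: [-179.83, 179.83], [-69.29, 118.12], [-61.27, 80.66], [-181.25, 117.63], [-171.15, -9.14], [-177.46, 177.46]. Speed limits (degrees/s): [159.86, 159.86, 180, 180, 180, 180].

## Interface

Orientations are given as a 3x3 rotation matrix whose columns are the frame's x, y, z axes.
In Python, from station import sense, capture, camera_model, finish_job, finger_overhang gives the robot as it stands. The module is installed in compiled form; this text tells all that it offers.
- The arm moves only by the tool jog_arm, never from a script. Its argument "rows" is a list that holds one entry, the list of rows, each a list of 4 numbers: the shift along the tool's x, y, z in m, then the turn about the tool's z in rad. A call has 1 to 20 rows; each row shifts and turns the commanded pose from where the row before left it, along the tool's axes as they then stand; what a row does not reach is not made up. A row lasts 1/8 s, in which the tool goes at most 62.5 mm and 10.7 degrees, less where a joint would pass 70% of its speed; a pose out of reach is approached as far as the arm can. A call is refused whole if a number of a shift passes 0.0625 or a number of a turn 0.188, either way. A call with a gripper value outside its range is refused whole. "claw" is the opening, from 0 (shut) to 1 (fully open), set as the call begins (left out, the last holds). The fingers move at their own pace and stop on an object; the grip force is fixed at half the most. Time passes only in rows, so rows that do not move let the fingers close. It gives the time, the measured TCP pose, the force, the opening and the grip force at its end, in the units of the state.
- sense(): the state, without advancing time (a new reading comes with each control period).
- capture(name): name is "side" or "top" or "wrist"; returns the picture (384x512x3 uint8, red, green, blue); there is no depth.
- camera_model(name): a dict with "fovy" (degrees; the focal length in pixels is half the picture's height over the tangent of half this angle, whatever the lens; pixels are square), "cx", "cy" (the principal point, pixels), "eye" and "rotation" of the camera in the world. Camera axes: x right, y down, z forward; pixel columns grow to the right and rows downward; lengths in m; the calibration is good to about 2 mm. A picture is of the moment at which its call begins: read the wrist's pose just before it. camera_model takes no time and is no camera call; for the wrist camera it gives the pose at the moment of the call.
- finish_job(): hands the job in; it is judged then, once.
The state is a dict: "time_s": time; "joints": joint angles; "joint_velocities": joint speeds; "effort": joint torques, N m; "tcp_pos": TCP position; "ee_rot": TCP orientation; "wrist_force": force on the tool from outside, world axes, zero at the start; "moment": the same for the moment, N m; "gripper_width": opening from 0.0 (shut) to 1.0 (fully open); "gripper_force": force on a finger pad.
Only numpy, scipy, OpenCV 4.12 (cv2) and the standard library are available. Lean on these libraries where they do the work, as an engineer would, in place of code of your own. Each camera call takes 0.05 s, during which the arm holds its last target. There are 200 camera calls.

## Working session

There is one attempt and no reset: what is moved stays moved. The work goes in short steps, Python scripts to look and compute and a tool call to move; the robot and the scene stay as the last step left them, time stands still between calls to the robot, and variables do not carry over. Pictures are saved under pics/ and viewed, at most 14 in all, crops included, and the job is handed in when it is done.

Besides the shell and the picture viewer there is one more tool, called after "Request:" as name(argument=value, ...), one argument or row to a line, values as JSON. jog_arm: Moves the arm, as the interface text tells. Its arguments: {"type":"object","properties":{"rows":{"type":"array"},"claw":{"type":"number"}},"required":["rows"]}

```bash
mkdir -p pics; ls
python3 - <<'E'
from station import *
import cv2,numpy as np
for n in("top","side"):
    cv2.imwrite(f"pics/{n}0.png",capture(n)[...,::-1]); m=camera_model(n); print(n,m)
s=sense();print(s);print(finger_overhang)
m=camera_model("wrist");print(m)
E
```

```text
pics
top {'fovy': 54.13231238372558, 'cx': 257.93206893876373, 'cy': 192.08904441737977, 'eye': array([ 0.35171837, -0.12593294,  1.08534893]), 'rotation': array([[ 7.59332830e-05, -9.81280105e-01,  1.92585952e-01],
       [-9.99991868e-01, -8.51040710e-04, -3.94201469e-03],
       [ 4.03211907e-03, -1.92584087e-01, -9.81272190e-01]])}
side {'fovy': 54.25897388490701, 'cx': 256.1164903099675, 'cy': 193.12017764054377, 'eye': array([ 0.11935949, -0.92587949,  0.68122837]), 'rotation': array([[ 0.88723105, -0.25837508,  0.38218239],
       [-0.46107434, -0.46931855,  0.75309399],
       [-0.01521543, -0.84438286, -0.53552411]])}
{'time_s': 0.1, 'joints': array([ 8.43153312e+01,  2.20865587e+01,  3.88810641e-01, -2.50696383e-02,
       -6.84119200e+01, -1.48178556e+01]), 'joint_velocities': array([-0.06779325, -0.08561288,  0.2207908 ,  0.10313214,  0.09685067,
        0.14969508]), 'effort': array([-3.32805239e-04, -3.91692066e+01,  1.87934089e+01,  4.23188880e+00,
        1.34487619e-02, -6.97620317e-05]), 'tcp_pos': array([0.21873086, 0.58505269, 0.29127558]), 'ee_rot': array([[ 9.36600253e-01, -3.50399219e-01, -5.94446033e-04],
       [-3.50399710e-01, -9.36598402e-01, -1.86432134e-03],
       [ 9.64995371e-05,  1.95441755e-03, -9.99998085e-01]]), 'wrist_force': array([-1.05998411, -0.30131146,  1.0907504 ]), 'moment': array([-0.07857335, -0.01795353,  0.01125009]), 'gripper_force': 0.0, 'gripper_width': 1.0023722715138197}
0.0697
{'fovy': 69.58202279356637, 'cx': 251.6224803775177, 'cy': 198.1263415302692, 'eye': array([0.29721945, 0.55647014, 0.38421109]), 'rotation': array([[-0.35066662, -0.89274949, -0.28289799],
       [-0.93649813,  0.33494232,  0.10385035],
       [ 0.00204216,  0.30135029, -0.95351132]])}
```

View pics/top0.png

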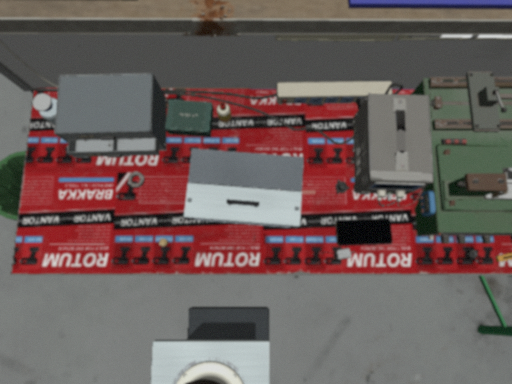

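View pics/side0.png

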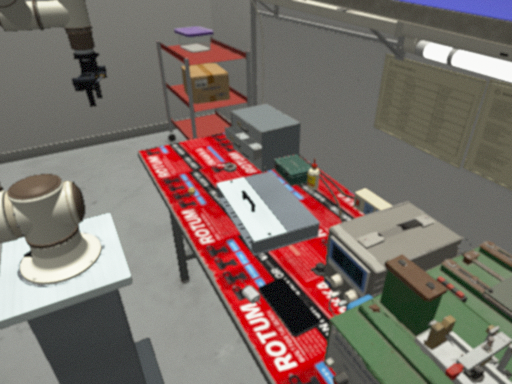

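```bash
cat > h.py <<'E'
from station import *
import cv2,numpy as np
def ray(m,uv):
    f=192/np.tan(np.radians(m['fovy']/2)); uv=np.atleast_2d(np.array(uv,float))
    d=np.c_[(uv[:,0]-m['cx'])/f,(uv[:,1]-m['cy'])/f,np.ones(len(uv))]@np.array(m['rotation']).T
    return np.array(m['eye']),d
def onz(m,uv,z):
    e,d=ray(m,uv); return e+d*((z-e[2])/d[:,2])[:,None]
def proj(m,P):
    f=192/np.tan(np.radians(m['fovy']/2)); c=(np.atleast_2d(P)-np.array(m['eye']))@np.array(m['rotation'])
    return np.c_[m['cx']+f*c[:,0]/c[:,2],m['cy']+f*c[:,1]/c[:,2]]
E
python3 - <<'E'
from h import *
np.set_printoptions(precision=4,suppress=True)
m=camera_model("top"); im=cv2.imread("pics/top0.png")
print("bench", onz(m,[[13,272],[420,272],[180,272]],0))
hsv=cv2.cvtColor(im,cv2.COLOR_BGR2HSV)
roi=np.zeros(im.shape[:2],np.uint8); roi[140:235,175:315]=1
g=((hsv[...,1]<60)&(roi>0)).astype(np.uint8)
c=max(cv2.findContours(cv2.morphologyEx(g,cv2.MORPH_OPEN,np.ones((5,5))),0,2)[0],key=cv2.contourArea)
r=cv2.minAreaRect(c);print(r);b=cv2.boxPoints(r);print(b,onz(m,b,.05))
w=((hsv[...,2]>185)&(hsv[...,1]<60)&(roi>0)).astype(np.uint8)
c=max(cv2.findContours(cv2.morphologyEx(w,cv2.MORPH_OPEN,np.ones((3,3))),0,2)[0],key=cv2.contourArea)
r=cv2.minAreaRect(c);print(r);b=cv2.boxPoints(r);P=onz(m,b,.052);print(b,P,P.mean(0))
k=((hsv[...,2]<70)&(roi>0)).astype(np.uint8); k[:190]=0;k[212:]=0;k[:,:215]=0;k[:,275:]=0
ys,xs=np.nonzero(k);q=[xs.mean(),ys.mean()];print("bar",q,len(xs),onz(m,q,.08),np.linalg.svd(onz(m,np.c_[xs,ys],.08)[:,:2]-onz(m,q,.08)[:,:2])[2][0])
print("weight etc",onz(m,[[163,243],[130,180],[363,232],[341,186],[345,255]],.01))
cv2.imwrite("pics/top0z.png",cv2.resize(im[140:280,10:420],None,fx=1.95,fy=1.95,interpolation=cv2.INTER_CUBIC))
E
```

```text
bench [[ 0.3346  0.56    0.    ]
 [ 0.3346 -0.589   0.    ]
 [ 0.3346  0.0897  0.    ]]
((245.57659912109375, 187.70252990722656), (139.2559814453125, 77.25708770751953), 1.9091525077819824)
[[174.7004 223.99  ]
 [177.2742 146.7758]
 [316.4528 151.4151]
 [313.879  228.6293]] [[ 0.465   0.0996  0.05  ]
 [ 0.6874  0.1017  0.05  ]
 [ 0.6741 -0.2981  0.05  ]
 [ 0.4524 -0.2844  0.05  ]]
((242.72940063476562, 204.01763916015625), (114.3544692993164, 32.135833740234375), 4.39870548248291)
[[184.4882 215.6529]
 [186.9529 183.6118]
 [300.9706 192.3824]
 [298.5059 224.4235]] [[ 0.4879  0.0731  0.052 ]
 [ 0.5787  0.0696  0.052 ]
 [ 0.5538 -0.2507  0.052 ]
 [ 0.4638 -0.242   0.052 ]] [ 0.521  -0.0875  0.052 ]
bar [np.float64(242.2037037037037), np.float64(202.3148148148148)] 54 [[ 0.5207 -0.0873  0.08  ]] [-0.0805 -0.9968]
weight etc [[ 0.4153  0.1392  0.01  ]
 [ 0.5986  0.2447  0.01  ]
 [ 0.4467 -0.4308  0.01  ]
 [ 0.5812 -0.3735  0.01  ]
 [ 0.3818 -0.3764  0.01  ]]
```

View pics/top0z.png

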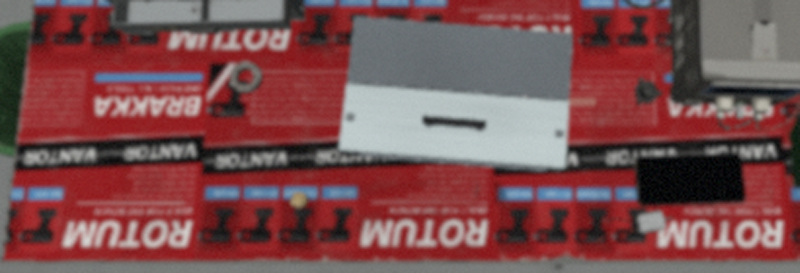

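```bash
cat >> h.py <<'E'
np.set_printoptions(precision=4,suppress=True)
def go(p,yaw=None):
    """turn (rad) about tool z, then shift in the turned tool axes, to reach TCP p with tool-x yaw (deg)"""
    s=sense(); R=s['ee_rot']; y0=np.degrees(np.arctan2(R[1,0],R[0,0])); t=0
    if yaw is not None:
        d=(yaw-y0+180)%360-180; t=-np.radians(d)
        R=R@cv2.Rodrigues(np.array([0,0,t]))[0]
    print("pos",s['tcp_pos'],"yaw %.2f"%y0,"j1 %.1f j6 %.1f"%(s['joints'][0],s['joints'][5]),"TURN %.4f"%t,"SHIFT",R.T@(np.array(p)-s['tcp_pos']))
E
python3 - <<'E'
from h import *
m=camera_model("top")
P=onz(m,[[189.5,200],[296.7,208.2]],.055);print(P,P.mean(0),np.linalg.norm(P[0]-P[1]),np.degrees(np.arctan2(-(P[0]-P[1])[0],(P[0]-P[1])[1])))
go([.47,-.087,.28],-94.6)
E
```

```text
[[ 0.5314  0.0602  0.055 ]
 [ 0.5085 -0.2376  0.055 ]] [ 0.5199 -0.0887  0.055 ] 0.29865738364658767 -4.385848043792096
pos [0.2187 0.5851 0.2913] yaw -20.51 j1 84.3 j6 -14.8 TURN 1.2931 SHIFT [ 0.6497 -0.3044  0.0124]
```

Request:
jog_arm(
  rows=[
    [[0,0,0,0.185],[0,0,0,0.185],[0,0,0,0.185],[0,0,0,0.185],[0,0,0,0.185],[0,0,0,0.185],[0,0,0,0.183],[0.054,-0.0254,0.001,0],[0.054,-0.0254,0.001,0],[0.054,-0.0254,0.001,0],[0.054,-0.0254,0.001,0],[0.054,-0.0254,0.001,0],[0.054,-0.0254,0.001,0],[0.054,-0.0254,0.001,0],[0.054,-0.0254,0.001,0],[0.054,-0.0254,0.001,0],[0.054,-0.0254,0.001,0],[0.054,-0.0254,0.001,0],[0.054,-0.0254,0.001,0],[0,0,0,0]],
  ],
  claw=0.45,
)

```text
time_s: 2.6
tcp_pos: [0.4712, -0.0882, 0.2793]
ee_rot: [[-0.087, -0.996, -0.002], [-0.996, 0.087, -0.0], [0.001, 0.002, -1.0]]
wrist_force: [1.2, -0.4, 0.4]
gripper_width: 0.446
gripper_force: 0.0
```

Run:
```python
from h import *
go([.521,-.088,.15],-94.5)
m=camera_model("wrist"); print(m); im=capture("wrist"); cv2.imwrite("pics/w1.png",im[...,::-1])
print(proj(m,[[.521,-.088,.08],[.5314,.06,.055],[.5085,-.2376,.055]]))
```

```text
pos [ 0.4712 -0.0882  0.2793] yaw -94.97 j1 8.9 j6 -13.8 TURN -0.0083 SHIFT [-0.0042 -0.0498  0.1292]
{'fovy': 69.58202279356637, 'cx': 251.6224803775177, 'cy': 198.1263415302692, 'eye': array([ 0.4646, -0.1708,  0.3723]), 'rotation': array([[-0.9962,  0.0835,  0.0246],
       [ 0.0871,  0.95  ,  0.2999],
       [ 0.0017,  0.3009, -0.9537]])}
[[206.7654 193.9421]
 [216.8302 293.8308]
 [202.7916  46.8069]]
```

View pics/w1.png

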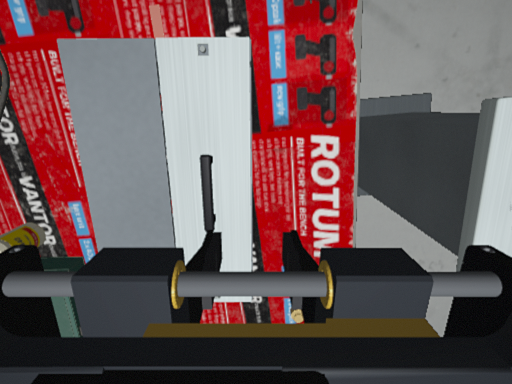

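Request:
jog_arm(
  rows=[
    [[-0.002,-0.025,0.04,-0.004],[-0.002,-0.0245,0.04,-0.004],[0,0,0.04,0],[0,0,0.02,0],[0,0,0.0115,0],[0,0,0,0]],
  ],
  claw=0.45,
)

```text
time_s: 3.4
tcp_pos: [0.5203, -0.0839, 0.1285]
ee_rot: [[-0.07, -0.998, -0.001], [-0.998, 0.07, -0.0], [0.0, 0.001, -1.0]]
wrist_force: [0.4, 0.5, 0.1]
gripper_width: 0.448
gripper_force: 0.0
```

Request:
jog_arm(
  rows=[
    [[0,0,0,0],[0,0,0,0],[0,0,0,0],[0,0,0,0],[0,0,-0.005,0],[0,0,-0.01,0],[0,0,-0.01,0],[0,0,-0.02,0],[0,0,0,0]],
  ],
  claw=0,
)

```text
time_s: 4.53
tcp_pos: [0.5216, -0.0846, 0.1757]
ee_rot: [[-0.072, -0.997, 0.005], [-0.997, 0.072, 0.0], [-0.001, -0.005, -1.0]]
wrist_force: [0.9, 0.6, -1.6]
gripper_width: 0.137
gripper_force: 30.0
```

Run:
```python
from h import *
go([.497,.34,.22],-90)
```

```text
pos [ 0.5216 -0.0846  0.1757] yaw -94.11 j1 8.4 j6 -12.5 TURN -0.0717 SHIFT [-0.4247  0.0244 -0.0443]
```

Request:
jog_arm(
  rows=[
    [[-0.0425,0.0024,0,-0.036],[-0.0425,0.0024,0,-0.036],[-0.0425,0.0024,0,0],[-0.0425,0.0024,0,0],[-0.0425,0.0024,0,0],[-0.0425,0.0024,0,0],[-0.0425,0.0024,0,0],[-0.0425,0.0024,0,0],[-0.0425,0.0024,0,0],[-0.0425,0.0024,0,0],[0,0,0.03,0],[0,0,0.03,0],[0,0,0.02,0],[0,0,0,0]],
  ],
  claw=0,
)

```text
time_s: 6.28
tcp_pos: [0.5, 0.3393, 0.0913]
ee_rot: [[-0.0, -1.0, -0.004], [-1.0, 0.0, -0.004], [0.004, 0.004, -1.0]]
wrist_force: [1.3, -0.3, -2.1]
gripper_width: 0.133
gripper_force: 30.0
```

Run:
```python
from h import *
go([.495,.34,.0795],-90); s=sense(); print(s['gripper_width'],s['gripper_force'],s['wrist_force'])
cv2.imwrite("pics/t1.png",cv2.resize(capture("top")[130:280,10:420,::-1],None,fx=1.95,fy=1.95,interpolation=cv2.INTER_CUBIC))
```

```text
pos [0.5    0.3393 0.0913] yaw -90.02 j1 49.5 j6 -49.5 TURN -0.0004 SHIFT [-0.0008  0.005   0.0118]
0.13316146045681224 29.99221980571747 [ 1.3211 -0.3311 -2.1449]
```

View pics/t1.png

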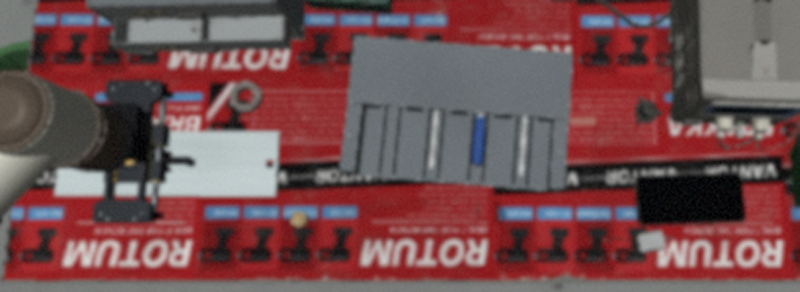

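Request:
jog_arm(
  rows=[
    [[0,0.004,0.005,0],[0,0,0.004,0],[0,0,0.0015,0],[0,0,0,0]],
  ],
  claw=0,
)

```text
time_s: 6.82
tcp_pos: [0.4972, 0.3404, 0.0834]
ee_rot: [[0.0, -1.0, 0.0], [-1.0, -0.0, 0.0], [-0.0, -0.0, -1.0]]
wrist_force: [0.0, -0.1, -2.4]
gripper_width: 0.128
gripper_force: 30.0
```

Request:
jog_arm(
  rows=[
    [[0,0,0,0],[0,0,0,0],[0,0,-0.01,0],[0,0,-0.04,0],[0,0,-0.05,0],[0,0,-0.05,0],[0,0,0,0]],
  ],
  claw=0.4,
)

```text
time_s: 7.7
tcp_pos: [0.4989, 0.3419, 0.2396]
ee_rot: [[0.001, -1.0, 0.009], [-1.0, -0.001, 0.008], [-0.008, -0.009, -1.0]]
wrist_force: [-0.2, 0.4, -0.4]
gripper_width: 0.402
gripper_force: 0.0
```

Run:
```python
from h import *
go([.46,-.03,.24],-4.4)
go([.46,-.03,.24],175.6)
```

```text
pos [0.4989 0.3419 0.2396] yaw -89.95 j1 49.8 j6 -49.8 TURN -1.4932 SHIFT [-0.0102  0.3738 -0.0038]
pos [0.4989 0.3419 0.2396] yaw -89.95 j1 49.8 j6 -49.8 TURN 1.6484 SHIFT [ 0.0102 -0.3738 -0.0038]
```

Request:
jog_arm(
  rows=[
    [[0.053,0.0056,0,0],[0.053,0.0056,0,0],[0.053,0.0056,0,0],[0.053,0.0056,0,0],[0.053,0.0056,0,0],[0.053,0.0056,0,0],[0.053,0.0056,0,0],[0,0,0,0.183],[0,0,0,0.183],[0,0,0,0.183],[0,0,0,0.183],[0,0,0,0.183],[0,0,0,0.183],[0,0,0,0.183],[0,0,0,0.183],[0,0,0,0.184],[0,0,0,0]],
  ],
  claw=0.4,
)

```text
time_s: 9.82
tcp_pos: [0.4577, -0.0307, 0.2332]
ee_rot: [[-0.997, 0.075, -0.0], [0.075, 0.997, 0.0], [0.0, -0.0, -1.0]]
wrist_force: [0.1, 0.3, 0.3]
gripper_width: 0.399
gripper_force: 0.0
```

Run:
```python
from h import *
go([.46,-.03,.24],175.6)
m=camera_model("wrist"); im=capture("wrist"); cv2.imwrite("pics/w2.png",im[...,::-1]);np.save("w2.npy",[m],allow_pickle=True)
```

```text
pos [ 0.4577 -0.0307  0.2332] yaw 175.70 j1 16.5 j6 -110.8 TURN 0.0017 SHIFT [-0.0023  0.0009 -0.0068]
```

View pics/w2.png

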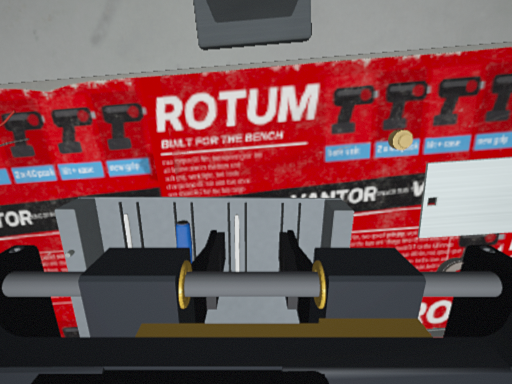

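```bash
cat >> h.py <<'E'
A=np.radians(-4.4); RX=np.array([np.cos(A),np.sin(A),0]); RY=np.array([-np.sin(A),np.cos(A),0]); RO=np.array([.5699,-.0923,0])
def rack(x,y,z): return RO+x*RX+y*RY+np.array([0,0,z])
def torack(P): d=np.atleast_2d(P)-RO; return np.c_[d@RX,d@RY,np.atleast_2d(P)[:,2]]
E
python3 - <<'E'
from h import *
m=np.load("w2.npy",allow_pickle=True)[0]; im=cv2.imread("pics/w2.png")
for x in(-100,-80,-50,-20): print(x,[proj(m,rack(x/1e3,y,.018))[0].round(1) for y in(.099,.033,-.033,-.099)])
print("corners front wall",proj(m,[rack(-.1,y,.048) for y in(.139,-.139,.161,-.161)]))
hsv=cv2.cvtColor(im,cv2.COLOR_BGR2HSV); w=((hsv[...,2]>205)&(hsv[...,1]<40)).astype(np.uint8); w[:195]=0;w[250:]=0
n,l,st,c=cv2.connectedComponentsWithStats(w)
for i in range(1,n):
    if st[i,4]>30 and st[i,0]<340:
        ys,xs=np.nonzero(l==i); k=np.polyfit(ys,xs,1); y0,y1=ys.min(),ys.max()
        print(st[i],torack(onz(m,[[np.polyval(k,y0),y0],[np.polyval(k,y1),y1]],.018)))
cv2.imwrite("pics/w2z.png",cv2.resize(im[190:260,50:370],None,fx=2.5,fy=2.5,interpolation=cv2.INTER_CUBIC))
E
```

```text
-100 [array([290.7, 200. ]), array([234.4, 199.9]), array([178. , 199.8]), array([121.7, 199.7])]
-80 [array([289.9, 215.9]), array([234.7, 215.8]), array([179.4, 215.8]), array([124. , 215.7])]
-50 [array([288.9, 238.8]), array([235.1, 238.7]), array([181.2, 238.6]), array([127.4, 238.6])]
-20 [array([287.9, 260.4]), array([235.5, 260.4]), array([183. , 260.3]), array([130.6, 260.2])]
corners front wall [[331.9008 208.6563]
 [ 71.643  208.3111]
 [352.4911 208.6836]
 [ 51.0414 208.2838]]
[ 20 211  10  13  41] [[-0.0858 -0.2167  0.018 ]
 [-0.0704 -0.2214  0.018 ]]
[124 215   7  32 104] [[-0.0809 -0.0979  0.018 ]
 [-0.0399 -0.0981  0.018 ]]
[235 216   4  34 125] [[-0.0798  0.0351  0.018 ]
 [-0.0359  0.0344  0.018 ]]
```

View pics/w2z.png

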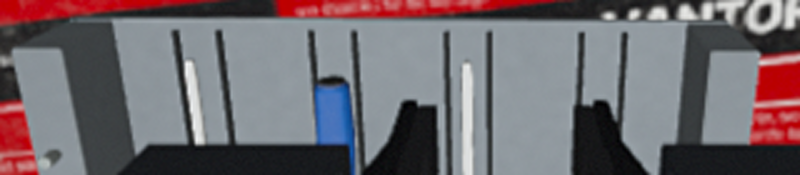

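Run:
```python
from h import *
go(rack(-.045,.0347,.080),175.6)
```

```text
pos [ 0.4577 -0.0307  0.2332] yaw 175.76 j1 16.5 j6 -110.8 TURN 0.0027 SHIFT [-0.0716 -0.0181  0.1532]
```

Request:
jog_arm(
  rows=[
    [[-0.036,-0.009,0,0.0013],[-0.0355,-0.009,0,0.0013],[0,0,0.05,0],[0,0,0.04,0],[0,0,0.03,0],[0,0,0.02,0],[0,0,0,0],[0,0,0,0]],
  ],
  claw=0.4,
)

```text
time_s: 10.88
tcp_pos: [0.5284, -0.0541, 0.094]
ee_rot: [[-0.997, 0.078, 0.001], [0.078, 0.997, 0.0], [-0.001, 0.0, -1.0]]
wrist_force: [-0.4, -0.4, 0.1]
gripper_width: 0.4
gripper_force: 0.0
```

Run:
```python
from h import *
go(rack(-.045,.0347,.080),175.6); print(sense()['wrist_force'])
```

```text
pos [ 0.5284 -0.0541  0.094 ] yaw 175.51 j1 11.7 j6 -106.2 TURN -0.0015 SHIFT [ 0.0007 -0.0002  0.014 ]
[-0.3658 -0.4292  0.0572]
```

Request:
jog_arm(
  rows=[
    [[0,0,0.0135,0],[0,0,0,0],[0,0,0,0]],
  ],
  claw=0.4,
)

```text
time_s: 11.25
tcp_pos: [0.5279, -0.0541, 0.0799]
ee_rot: [[-0.997, 0.079, 0.0], [0.079, 0.997, -0.0], [-0.0, -0.0, -1.0]]
wrist_force: [-0.3, 0.0, 0.2]
gripper_width: 0.406
gripper_force: 0.0
```

Request:
jog_arm(
  rows=[
    [[0,0,0,0],[0,0,0,0],[0,0,0,0],[0,0,0,0],[0.015,0,0,0],[0.017,0,0,0],[0.02,0,0,0],[0.02,0,0,0],[0.02,0,0,0],[0.012,0,0,0],[0,0,0,0]],
  ],
  claw=0,
)

```text
time_s: 12.62
tcp_pos: [0.4229, -0.0459, 0.0799]
ee_rot: [[-0.997, 0.08, -0.001], [0.08, 0.997, -0.0], [0.001, -0.0, -1.0]]
wrist_force: [-0.3, 0.8, -0.9]
gripper_width: 0.048
gripper_force: 30.0
```

Run:
```python
from h import *
go(rack(-.145,.0347,.080),175.6); s=sense();print(s['wrist_force'],s['gripper_width']*87, s['gripper_force'],torack(s['tcp_pos']))
m=camera_model("top");im=capture("top")
def zoom(im,m,x0,x1,y0,y1,k): return cv2.resize(im[y0:y1,x0:x1,::-1],None,fx=k,fy=k,interpolation=cv2.INTER_CUBIC)
w=capture("wrist")
cv2.imwrite("pics/t2.png",np.vstack([zoom(im,m,150,350,130,240,4)[:, :800],zoom(w,0,50,450,150,310,1)[:,:400].repeat(1,0) if 0 else np.zeros((1,800,3),np.uint8)]))
```

```text
pos [ 0.4229 -0.0459  0.0799] yaw 175.44 j1 15.9 j6 -110.4 TURN -0.0028 SHIFT [-0.0051 -0.0002 -0.0002]
[-0.3122  0.7926 -0.8952] 4.179269964569827 29.999980330467224 [[-0.1501  0.0349  0.0799]]
```

View pics/t2.png

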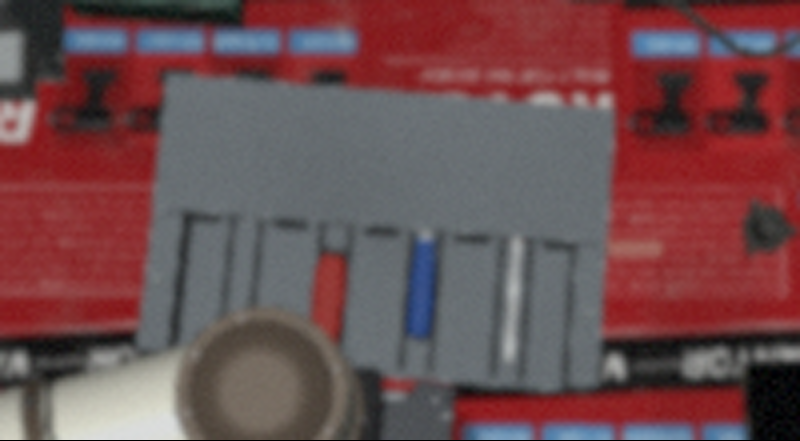

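Request:
jog_arm(
  rows=[
    [[0,0,0,0],[0,0,0,0],[0,0,0,0],[-0.02,0,0,0],[-0.03,0,0,0],[-0.03,0,0,0],[-0.012,0,0,0],[0,0,0,0]],
  ],
  claw=0.5,
)

```text
time_s: 13.72
tcp_pos: [0.5157, -0.0533, 0.0794]
ee_rot: [[-0.997, 0.08, -0.001], [0.08, 0.997, 0.0], [0.001, -0.0, -1.0]]
wrist_force: [-0.4, 0.0, -0.4]
gripper_width: 0.496
gripper_force: 0.0
```

Run:
```python
from h import *
m=camera_model("top")
print("butt",torack(onz(m,[[150+330/4,130+253/4]],.026)))
s=sense();print(torack(s['tcp_pos']),s['wrist_force'],s['gripper_width'])
```

```text
butt [[-0.0164  0.034   0.026 ]]
[[-0.057   0.0348  0.0794]] [-0.3743  0.0137 -0.4227] 0.4957223288757148
```

Request:
jog_arm(
  rows=[
    [[0,0,0,0],[0,0,0,0],[0,0,0,0],[0,0,0,0],[0,0,-0.015,0],[0,0,-0.025,0],[0,0,-0.03,0],[0,0,-0.02,0],[0.03,0,0,0],[0.03,0,0,0],[0.026,0,0,0],[0,0,0,0]],
  ],
  claw=0,
)

```text
time_s: 15.22
tcp_pos: [0.4286, -0.0465, 0.1707]
ee_rot: [[-0.997, 0.079, 0.001], [0.079, 0.997, 0.0], [-0.001, 0.0, -1.0]]
wrist_force: [0.5, 0.9, -0.6]
gripper_width: 0.286
gripper_force: 30.0
```

Request:
jog_arm(
  rows=[
    [[0,0,0,-0.18],[0,0,0,-0.18],[0,0,0,-0.18],[0,0,0,-0.18],[0,0,0,-0.18],[0,0,0,-0.18],[0,0,0,-0.18],[0,0,0,-0.18],[0,0,0,-0.18],[0,0,0,-0.18],[0,0,0,-0.18],[0,0,0,-0.18],[0,0,0,-0.18],[0,0,0,-0.18],[0,0,0,-0.18],[0,0,0,-0.18],[0,0,0,-0.18],[0,0,0,-0.08],[0,0,0,0]],
  ],
  claw=0,
)

```text
time_s: 17.6
tcp_pos: [0.4312, -0.0462, 0.1703]
ee_rot: [[0.997, -0.082, 0.002], [-0.082, -0.997, 0.0], [0.002, -0.0, -1.0]]
wrist_force: [-0.9, 0.4, 0.2]
gripper_width: 0.289
gripper_force: 30.0
```

Run:
```python
from h import *
go(rack(-.143,.034,.0805),-4.4)
s=sense();print(torack(s['tcp_pos']),s['wrist_force'],s['gripper_width']*87,s['gripper_force'])
m=camera_model("side");im=capture("side");u=proj(m,s['tcp_pos']-[0,0,.06])[0].astype(int);print(u)
a=im[max(u[1]-60,0):u[1]+60,u[0]-70:u[0]+130]
t=capture("top")[130:250,150:350]
cv2.imwrite("pics/s3.png",cv2.resize(np.hstack([a,t])[...,::-1],None,fx=2,fy=2,interpolation=cv2.INTER_CUBIC))
```

```text
pos [ 0.4312 -0.0462  0.1703] yaw -4.72 j1 15.5 j6 69.8 TURN -0.0055 SHIFT [-0.0013  0.0013  0.0898]
[[-0.1418  0.0353  0.1703]] [-0.8952  0.417   0.1518] 25.170588682655712 29.99924898147583
[214 189]
```

View pics/s3.png

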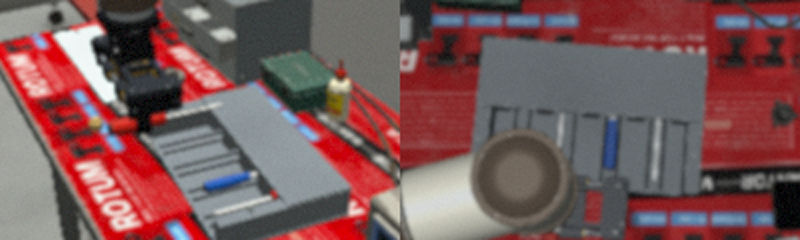

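Request:
jog_arm(
  rows=[
    [[0,0.001,0.03,-0.005],[0,0,0.03,0],[0,0,0.025,0],[0,0,0.004,0],[0,0,0,0],[0.02,0,0,0],[0.02,0,0,0],[0.02,0,0,0],[0.02,0,0,0],[0,0,0,0]],
  ],
  claw=0,
)

```text
time_s: 18.95
tcp_pos: [0.5118, -0.0533, 0.0821]
ee_rot: [[0.997, -0.077, 0.004], [-0.077, -0.997, 0.001], [0.004, -0.001, -1.0]]
wrist_force: [-0.7, -0.2, -0.6]
gripper_width: 0.288
gripper_force: 30.0
```

Run:
```python
from h import *
go(rack(-.046,.034,.0795),-4.4)
s=sense();print(torack(s['tcp_pos']),s['wrist_force'],s['gripper_width']*87,s['gripper_force'])
m=camera_model("top");im=cv2.cvtColor(capture("top"),cv2.COLOR_RGB2HSV)
r=((im[...,1]>150)&((im[...,0]<8)|(im[...,0]>172))).astype(np.uint8)
roi=np.zeros_like(r); q=proj(m,[rack(x,y,.026) for x,y in((-.098,.055),(-.098,.012),(-.003,.012),(-.003,.055))]).astype(int); cv2.fillPoly(roi,[q],1)
ys,xs=np.nonzero(r*roi);P=torack(onz(m,np.c_[xs,ys],.02));print(len(xs),P.min(0) if len(xs) else 0,P.max(0) if len(xs) else 0)
```

```text
pos [ 0.5118 -0.0533  0.0821] yaw -4.39 j1 12.2 j6 73.4 TURN 0.0001 SHIFT [0.0149 0.0005 0.0026]
[[-0.061   0.0345  0.0821]] [-0.7037 -0.2458 -0.5515] 25.065211502798377 29.99942511320114
20 [-0.0964  0.0258  0.02  ] [-0.0874  0.0408  0.02  ]
```

Request:
jog_arm(
  rows=[
    [[0.007,0,0.001,0],[0.007,0,0.0015,0],[0,0,0,0]],
  ],
  claw=0,
)

```text
time_s: 19.38
tcp_pos: [0.5196, -0.0545, 0.0797]
ee_rot: [[0.997, -0.077, -0.01], [-0.077, -0.997, -0.001], [-0.01, 0.002, -1.0]]
wrist_force: [-13.8, 5.2, 20.4]
gripper_width: 0.288
gripper_force: 30.0
```

Request:
jog_arm(
  rows=[
    [[0,0,0,0],[0,0,0,0],[0,0,0,0],[0,0,-0.03,0],[0,0,-0.06,0],[0,0,0,0]],
  ],
  claw=0.5,
)

```text
time_s: 20.12
tcp_pos: [0.5268, -0.0542, 0.1728]
ee_rot: [[0.997, -0.075, 0.011], [-0.075, -0.997, 0.001], [0.011, -0.002, -1.0]]
wrist_force: [-0.2, -0.0, -0.5]
gripper_width: 0.501
gripper_force: 0.0
```

Run:
```python
from h import *
go(rack(-.043,-.098,.115),-4.4)
```

```text
pos [ 0.5268 -0.0542  0.1728] yaw -4.32 j1 11.7 j6 73.9 TURN 0.0013 SHIFT [0.0023 0.1328 0.0576]
```

Request:
jog_arm(
  rows=[
    [[0.001,0.044,0,0],[0.001,0.044,0,0],[0,0.0445,0,0],[0,0,0,0]],
  ],
  claw=0.4,
)

```text
time_s: 20.62
tcp_pos: [0.5148, -0.1891, 0.167]
ee_rot: [[0.997, -0.081, -0.002], [-0.081, -0.997, 0.0], [-0.002, -0.0, -1.0]]
wrist_force: [1.1, 0.3, -0.3]
gripper_width: 0.402
gripper_force: 0.0
```

Run:
```python
from h import *
go(rack(-.043,-.098,.080),-4.4)
w=capture("wrist");m=camera_model("wrist")
cv2.imwrite("pics/w4.png",w[...,::-1])
for x in(-.1,-.09,0): print(x,proj(m,[rack(x,y,.018) for y in(.033,-.033,-.099)]))
```

```text
pos [ 0.5148 -0.1891  0.167 ] yaw -4.63 j1 -3.2 j6 88.6 TURN -0.0041 SHIFT [ 0.0046 -0.0027  0.087 ]
-0.1 [[117.6038 256.0858]
 [184.6505 255.9171]
 [251.7294 255.7482]]
-0.09 [[116.0628 246.9477]
 [183.8654 246.7748]
 [251.7008 246.6018]]
0 [[100.4535 154.3829]
 [175.9123 154.1655]
 [251.4117 153.9481]]
```

View pics/w4.png

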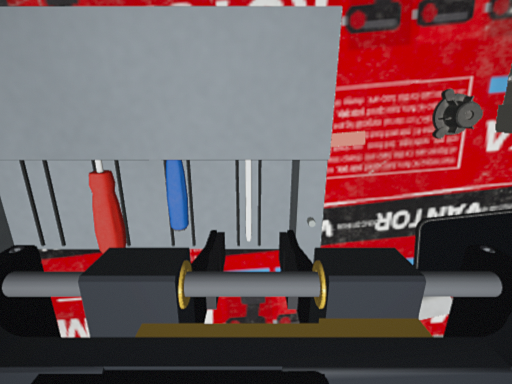

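Request:
jog_arm(
  rows=[
    [[0.004,-0.004,0.03,-0.004],[0,0,0.03,0],[0,0,0.02,0],[0,0,0.0065,0],[0,0,0,0],[0,0,0,0]],
  ],
  claw=0.4,
)

```text
time_s: 21.42
tcp_pos: [0.5206, -0.1829, 0.0826]
ee_rot: [[0.997, -0.072, 0.002], [-0.072, -0.997, -0.0], [0.002, 0.0, -1.0]]
wrist_force: [-0.4, 0.8, 0.3]
gripper_width: 0.401
gripper_force: 0.0
```

Request:
jog_arm(
  rows=[
    [[0,0,0,0],[0,0,0,0],[0,0,0,0],[0,0,0,0],[-0.015,0,0,0],[-0.017,0,0,0],[-0.02,0,0,0],[-0.02,0,0,0],[-0.02,0,0,0],[-0.016,0,0,0],[0,0,0,0]],
  ],
  claw=0,
)

```text
time_s: 22.8
tcp_pos: [0.41, -0.1752, 0.0817]
ee_rot: [[0.997, -0.073, -0.003], [-0.073, -0.997, 0.0], [-0.003, -0.0, -1.0]]
wrist_force: [-1.7, -1.8, 1.0]
gripper_width: 0.042
gripper_force: 30.0
```

Run:
```python
from h import *
go(rack(-.055,-.0965,.080),-4.4)
s=sense();print(torack(s['tcp_pos']),s['wrist_force'],s['gripper_width']*87)
w=capture("wrist");m=camera_model("wrist")
cv2.imwrite("pics/w5.png",w[...,::-1])
for x in(-.1,-.09,0): print(x,proj(m,[rack(x,y,.018) for y in(.033,-.033,-.099)]))
```

```text
pos [ 0.41   -0.1752  0.0817] yaw -4.19 j1 -2.1 j6 88.0 TURN 0.0037 SHIFT [0.0981 0.0016 0.0014]
[[-0.1531 -0.0949  0.0817]] [-1.695  -1.7638  0.9922] 3.6780942819094453
-0.1 [[ 29.8427 167.317 ]
 [144.9243 167.7378]
 [259.8848 168.1582]]
-0.09 [[ 25.5794 149.786 ]
 [142.9088 150.2245]
 [260.1123 150.6625]]
0 [[-21.8789 -45.3617]
 [120.4751 -44.7027]
 [262.6438 -44.0446]]
```

View pics/w5.png

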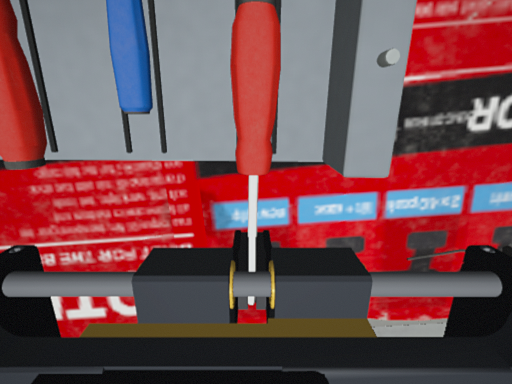

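Request:
jog_arm(
  rows=[
    [[0,0,0,0],[0,0,0,0],[0,0,0,0],[0.02,0,0,0.003],[0.03,0,0,0],[0.03,0,0,0],[0.011,0.001,0.002,0],[0,0,0,0]],
  ],
  claw=0.5,
)

```text
time_s: 23.85
tcp_pos: [0.5025, -0.183, 0.0791]
ee_rot: [[0.997, -0.076, -0.001], [-0.076, -0.997, 0.0], [-0.001, -0.0, -1.0]]
wrist_force: [-0.5, 0.3, -0.4]
gripper_width: 0.498
gripper_force: 0.0
```

Request:
jog_arm(
  rows=[
    [[0,0,0,0],[0,0,0,0],[0,0,0,0],[0,0,0,0],[0,0,-0.015,0],[0,0,-0.025,0],[0,0,-0.03,0],[0,0,-0.02,0],[-0.03,0,0,0],[-0.03,0,0,0],[-0.025,0,0,0],[0,0,0,0]],
  ],
  claw=0,
)

```text
time_s: 25.35
tcp_pos: [0.4168, -0.1763, 0.1705]
ee_rot: [[0.997, -0.076, 0.001], [-0.076, -0.997, 0.001], [0.001, -0.001, -1.0]]
wrist_force: [0.6, 0.7, -0.8]
gripper_width: 0.292
gripper_force: 30.0
```

Request:
jog_arm(
  rows=[
    [[0,0,0,0.18],[0,0,0,0.18],[0,0,0,0.18],[0,0,0,0.18],[0,0,0,0.18],[0,0,0,0.18],[0,0,0,0.18],[0,0,0,0.18],[0,0,0,0.18],[0,0,0,0.18],[0,0,0,0.18],[0,0,0,0.18],[0,0,0,0.18],[0,0,0,0.18],[0,0,0,0.18],[0,0,0,0.18],[0,0,0,0.18],[0,0,0,0.08],[0,0,0,0]],
  ],
  claw=0,
)

```text
time_s: 27.72
tcp_pos: [0.4194, -0.1765, 0.1702]
ee_rot: [[-0.997, 0.072, 0.002], [0.072, 0.997, -0.0], [-0.002, 0.0, -1.0]]
wrist_force: [-0.4, -0.6, -0.5]
gripper_width: 0.288
gripper_force: 30.0
```

Run:
```python
from h import *
go(rack(-.148,-.0965,.0825),175.6)
s=sense();print(torack(s['tcp_pos']),s['wrist_force'],s['gripper_width']*87)
```

```text
pos [ 0.4194 -0.1765  0.1702] yaw 175.85 j1 -2.3 j6 -91.9 TURN 0.0044 SHIFT [ 0.0045 -0.001   0.0877]
[[-0.1436 -0.0955  0.1702]] [-0.4499 -0.5932 -0.5147] 25.046125041573102
```

Request:
jog_arm(
  rows=[
    [[0,-0.001,0.03,0.004],[0,0,0.03,0],[0,0,0.02,0],[0,0,0.006,0],[0,0,0,0],[-0.02,0,0,0],[-0.02,0,0,0],[-0.02,0,0,0],[-0.02,0,0,0],[-0.015,0,0,0],[0,0,0,0],[0,0,0,0]],
  ],
  claw=0,
)

```text
time_s: 29.22
tcp_pos: [0.512, -0.1849, 0.0838]
ee_rot: [[-0.997, 0.078, -0.001], [0.078, 0.997, 0.0], [0.001, 0.0, -1.0]]
wrist_force: [-0.5, -0.4, -0.0]
gripper_width: 0.286
gripper_force: 30.0
```

Run:
```python
from h import *
go(rack(-.048,-.0965,.0797),175.6)
s=sense();print(torack(s['tcp_pos']),s['wrist_force'],s['gripper_width']*87)
```

```text
pos [ 0.512  -0.1849  0.0838] yaw 175.52 j1 -2.8 j6 -91.7 TURN -0.0013 SHIFT [-0.0027  0.0003  0.0041]
[[-0.0507 -0.0968  0.0838]] [-0.4537 -0.4093 -0.0439] 24.908090192749878
```

Request:
jog_arm(
  rows=[
    [[-0.002,0,0.002,0],[0,0,0.0012,0],[0,0,0,0]],
  ],
  claw=0,
)

```text
time_s: 29.6
tcp_pos: [0.5145, -0.1852, 0.0804]
ee_rot: [[-0.997, 0.078, -0.001], [0.078, 0.997, 0.0], [0.001, 0.0, -1.0]]
wrist_force: [-0.6, 0.7, -0.7]
gripper_width: 0.294
gripper_force: 30.0
```

Request:
jog_arm(
  rows=[
    [[0,0,0,0],[0,0,0,0],[0,0,0,0],[0,0,-0.03,0],[0,0,-0.05,0],[0,0.044,0,0],[0,0.044,0,0],[0,0.043,0,0],[0,0,0,0],[0,0,0,0]],
  ],
  claw=0.5,
)

```text
time_s: 30.85
tcp_pos: [0.5248, -0.0546, 0.1606]
ee_rot: [[-0.997, 0.077, -0.0], [0.077, 0.997, -0.0], [0.0, -0.0, -1.0]]
wrist_force: [0.5, -0.0, -0.1]
gripper_width: 0.497
gripper_force: 0.0
```

Run:
```python
from h import *
go(rack(-.05,.0345,.0805),175.6)
w=capture("wrist");m=camera_model("wrist")
cv2.imwrite("pics/w6.png",w[...,::-1])
t=camera_model("top")
im=cv2.cvtColor(capture("top"),cv2.COLOR_RGB2HSV)
r=((im[...,1]>150)&((im[...,0]<8)|(im[...,0]>172))).astype(np.uint8)
for lane in(.0345,-.0965):
    roi=np.zeros_like(r); q=proj(t,[rack(x,y+lane,.026) for x,y in((-.099,.02),(-.099,-.02),(-.003,-.02),(-.003,.02))]).astype(int); cv2.fillPoly(roi,[q],1)
    ys,xs=np.nonzero(r*roi);P=torack(onz(t,np.c_[xs,ys],.022));print(len(xs),P.min(0),P.max(0),np.polyfit(P[:,0],P[:,1],1))
```

```text
pos [ 0.5248 -0.0546  0.1606] yaw 175.57 j1 11.7 j6 -106.1 TURN -0.0006 SHIFT [0.0022 0.0004 0.0801]
75 [-0.0935  0.0241  0.022 ] [-0.0612  0.0422  0.022 ] [-0.001  0.033]
152 [-0.0863 -0.106   0.022 ] [-0.0104 -0.0883  0.022 ] [-0.0088 -0.0976]
```

View pics/w6.png

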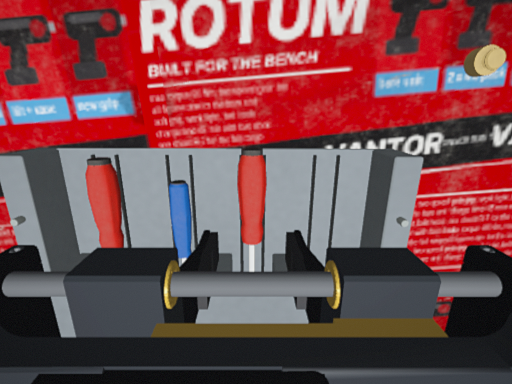

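Request:
jog_arm(
  rows=[
    [[0.002,0,0.03,0],[0,0,0.03,0],[0,0,0.017,0],[0,0,0.002,0],[0,0,0,0],[0,0,0,0]],
  ],
  claw=0.5,
)

```text
time_s: 31.7
tcp_pos: [0.5235, -0.0546, 0.0825]
ee_rot: [[-0.997, 0.078, 0.002], [0.078, 0.997, 0.0], [-0.002, 0.0, -1.0]]
wrist_force: [0.0, -0.6, 0.6]
gripper_width: 0.5
gripper_force: 0.0
```

Request:
jog_arm(
  rows=[
    [[0,0,0,0],[0,0,0,0],[0,0,0,0],[0,0,0,0],[-0.003,0,0,0],[-0.003,0,0,0],[-0.003,0,0,0],[0,0,0,0],[0,0,0,0]],
  ],
  claw=0,
)

```text
time_s: 32.83
tcp_pos: [0.5298, -0.0553, 0.0818]
ee_rot: [[-0.997, 0.078, -0.005], [0.078, 0.997, -0.001], [0.005, -0.001, -1.0]]
wrist_force: [-5.4, 1.3, 7.9]
gripper_width: 0.289
gripper_force: 30.0
```

Request:
jog_arm(
  rows=[
    [[0,0,0,0],[0,0,0,0],[0,0,0,0],[0,0,-0.03,0],[0,0,-0.05,0],[0,0,-0.05,0],[-0.05,0,-0.03,0],[0,0.05,0,0],[0,0.05,0,0],[0,0.05,0,0],[0,0.05,0,0],[0,0.05,0,0],[0,0,0,0],[0,0,0,0]],
  ],
  claw=0.5,
)

```text
time_s: 34.58
tcp_pos: [0.601, 0.1901, 0.2411]
ee_rot: [[-0.997, 0.077, -0.001], [0.077, 0.997, -0.001], [0.001, -0.001, -1.0]]
wrist_force: [0.5, -0.5, -0.9]
gripper_width: 0.499
gripper_force: 0.0
```

Run:
```python
from h import *
s=sense();print(s['tcp_pos'])
t=camera_model("top");raw=capture("top")
im=cv2.cvtColor(raw,cv2.COLOR_RGB2HSV)
r=((im[...,1]>150)&((im[...,0]<8)|(im[...,0]>172))).astype(np.uint8)
b=((im[...,1]>120)&(abs(im[...,0].astype(int)-112)<12)).astype(np.uint8)
for lane,k in((.0345,r),(-.0965,r),(-.032,b)):
    roi=np.zeros_like(r); q=proj(t,[rack(x,y+lane,.026) for x,y in((-.099,.02),(-.099,-.02),(-.003,-.02),(-.003,.02))]).astype(int); cv2.fillPoly(roi,[q],1)
    ys,xs=np.nonzero(k*roi);P=torack(onz(t,np.c_[xs,ys],.022));print(len(xs),P.min(0),P.max(0),np.polyfit(P[:,0],P[:,1],1))
cv2.imwrite("pics/t7.png",cv2.resize(raw[130:280,10:420,::-1],None,fx=1.95,fy=1.95,interpolation=cv2.INTER_CUBIC))
```

```text
[0.601  0.1901 0.2411]
146 [-0.0872  0.0243  0.022 ] [-0.0114  0.0414  0.022 ] [0.002  0.0325]
152 [-0.0856 -0.1062  0.022 ] [-0.0106 -0.0885  0.022 ] [ 0.0016 -0.0973]
128 [-0.0683 -0.0409  0.022 ] [-0.0036 -0.024   0.022 ] [ 0.0109 -0.0319]
```

View pics/t7.png

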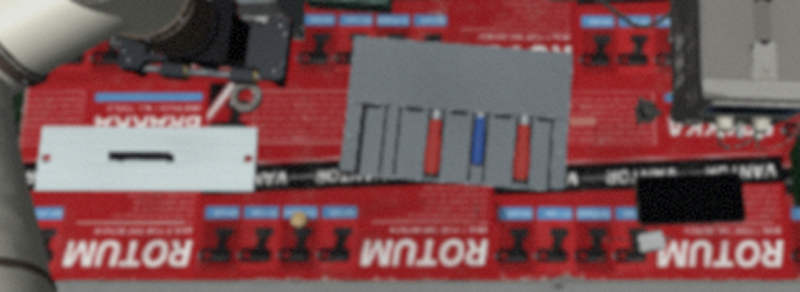

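Run:
```python
from h import *
t=camera_model("top");raw=capture("top");hsv=cv2.cvtColor(raw,cv2.COLOR_RGB2HSV)
w=((hsv[...,2]>175)&(hsv[...,1]<50)).astype(np.uint8); w[:190]=0;w[232:]=0;w[:,:20]=0;w[:,150:]=0
c=max(cv2.findContours(cv2.morphologyEx(w,cv2.MORPH_OPEN,np.ones((3,3))),0,2)[0],key=cv2.contourArea)
r=cv2.minAreaRect(c);P=onz(t,cv2.boxPoints(r),.004);print(r,P,P.mean(0))
k=(hsv[...,2]<80).astype(np.uint8);k[:203]=0;k[216:]=0;k[:,:60]=0;k[:,105:]=0
ys,xs=np.nonzero(k);B=onz(t,np.c_[xs,ys],.032);v=np.linalg.svd(B[:,:2]-B[:,:2].mean(0))[2][0];print(len(xs),B.mean(0),"yaw",np.degrees(np.arctan2(v[0]*-np.sign(v[1]),abs(v[1]))),np.ptp(B,axis=0))
H=onz(t,np.array([[46,157],[249,157]])/1.95+[10,130],.004);print(H,H.mean(0))
go([B.mean(0)[0],B.mean(0)[1],.15],-90)
```

```text
((84.0, 209.0), (36.0, 112.0), 90.0) [[0.5666 0.5428 0.004 ]
 [0.5669 0.2153 0.004 ]
 [0.4613 0.209  0.004 ]
 [0.4612 0.5304 0.004 ]] [0.514  0.3744 0.004 ]
68 [0.5074 0.3675 0.032 ] yaw -0.08857001963569384 [0.0058 0.0851 0.    ]
[[0.509  0.5198 0.004 ]
 [0.5092 0.2185 0.004 ]] [0.5091 0.3692 0.004 ]
pos [0.6011 0.1892 0.2415] yaw 175.47 j1 32.2 j6 -126.7 TURN -1.6498 SHIFT [-0.1784  0.0937  0.0914]
```

Request:
jog_arm(
  rows=[
    [[0,0,0,-0.183],[0,0,0,-0.183],[0,0,0,-0.183],[0,0,0,-0.183],[0,0,0,-0.183],[0,0,0,-0.183],[0,0,0,-0.183],[0,0,0,-0.183],[0,0,0,-0.186],[-0.0446,0.0234,0.0229,0],[-0.0446,0.0234,0.0229,0],[-0.0446,0.0234,0.0229,0],[-0.0446,0.0234,0.0229,0],[0,0,0,0],[0,0,0,0]],
  ],
  claw=0.5,
)

```text
time_s: 36.55
tcp_pos: [0.5079, 0.3677, 0.1503]
ee_rot: [[0.001, -1.0, 0.0], [-1.0, -0.001, -0.0], [0.0, -0.0, -1.0]]
wrist_force: [0.1, 0.2, 0.2]
gripper_width: 0.502
gripper_force: 0.0
```

Run:
```python
from h import *
m=camera_model("wrist");w=capture("wrist");hsv=cv2.cvtColor(w,cv2.COLOR_RGB2HSV)
go([.508,.368,.0805],-90)
print(proj(m,[[.508,.368+d,.028] for d in(.045,0,-.045)]),proj(m,[.508,.218,.004]))
cv2.imwrite("pics/w8.png",w[...,::-1])
```

```text
pos [0.5083 0.3674 0.1507] yaw -90.01 j1 50.6 j6 -50.7 TURN -0.0001 SHIFT [-0.0005  0.0003  0.0702]
[[252.0527 263.1611]
 [252.0972 215.5072]
 [252.1474 161.8903]] [[252.2313  17.7363]]
```

View pics/w8.png

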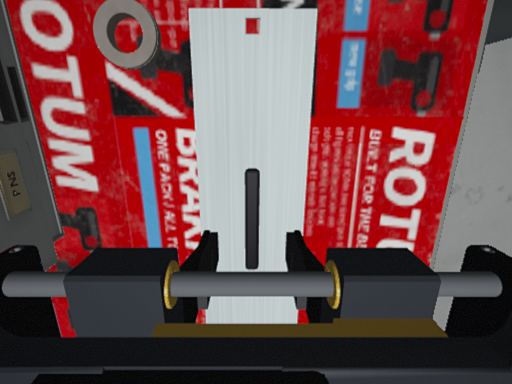

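Run:
```python
from h import *
m=camera_model("wrist")
print(onz(m,[[252,25.5]],.004),onz(m,[[251.5,169],[251.5,270]],.032))
print(rack(-.05,0,.16))
```

```text
[[0.5085 0.2229 0.004 ]] [[0.5089 0.3277 0.032 ]
 [0.5089 0.4175 0.032 ]]
[ 0.52   -0.0885  0.16  ]
```

Request:
jog_arm(
  rows=[
    [[-0.005,0,0.03,0],[0,0,0.025,0],[0,0,0.01,0],[0,0,0.005,0],[0,0,0,0]],
  ],
  claw=0.5,
)

```text
time_s: 37.22
tcp_pos: [0.508, 0.3734, 0.0806]
ee_rot: [[0.001, -1.0, 0.001], [-1.0, -0.001, 0.001], [-0.001, -0.001, -1.0]]
wrist_force: [0.6, -0.2, -0.1]
gripper_width: 0.5
gripper_force: 0.0
```

Request:
jog_arm(
  rows=[
    [[0,0,0,0],[0,0,0,0],[0,0,0,0],[0,0,0,0],[0,0,-0.005,0],[0,0,-0.02,0],[0,0,-0.04,0],[0,0,-0.04,0],[0,0,0,0]],
  ],
  claw=0,
)

```text
time_s: 38.35
tcp_pos: [0.5086, 0.3748, 0.1888]
ee_rot: [[0.002, -1.0, 0.006], [-1.0, -0.002, 0.006], [-0.006, -0.006, -1.0]]
wrist_force: [0.0, 1.0, -3.0]
gripper_width: 0.134
gripper_force: 30.0
```

Run:
```python
from h import *
go(rack(-.05,0,.18),-94.4); s=sense();print(s['wrist_force'],s['gripper_width']*87)
```

```text
pos [0.5086 0.3748 0.1888] yaw -89.89 j1 51.1 j6 -51.0 TURN 0.0788 SHIFT [ 0.4611 -0.047   0.0062]
[ 0.0044  0.9565 -3.0066] 11.643174135483607
```

Request:
jog_arm(
  rows=[
    [[0.0461,-0.0047,0,0.039],[0.0461,-0.0047,0,0.04],[0.0461,-0.0047,0,0],[0.0461,-0.0047,0,0],[0.0461,-0.0047,0,0],[0.0461,-0.0047,0,0],[0.0461,-0.0047,0,0],[0.0461,-0.0047,0,0],[0.0461,-0.0047,0,0],[0.0461,-0.0047,0,0],[0,0,0,0],[0,0,0,0]],
  ],
  claw=0,
)

```text
time_s: 39.85
tcp_pos: [0.5232, -0.0895, 0.1838]
ee_rot: [[-0.078, -0.997, -0.002], [-0.997, 0.078, 0.0], [-0.0, 0.002, -1.0]]
wrist_force: [0.7, 0.1, -1.3]
gripper_width: 0.132
gripper_force: 30.0
```

Run:
```python
from h import *
go(rack(-.05,0,.16),-94.4); s=sense();print(s['wrist_force'],s['gripper_width']*87,s['gripper_force'])
m=camera_model("wrist");w=capture("wrist");np.save("w9.npy",[m],allow_pickle=True)
cv2.imwrite("pics/w9.png",w[...,::-1])
print(proj(m,[rack(-.05,-.15,.048),rack(-.05,-.15,.057)]))
R=s['ee_rot'];tcp=s['tcp_pos']
z=tcp[2]-.0805+.004
print("hole expected",tcp[:2]+.15*R[:2,0],proj(m,np.r_[tcp[:2]+.15*R[:2,0],z]))
```

```text
pos [ 0.5232 -0.0895  0.1838] yaw -94.50 j1 7.8 j6 -12.3 TURN -0.0017 SHIFT [-0.0008  0.0032  0.0239]
[ 0.67    0.0791 -1.2835] 11.495695281972127 29.997776050586253
[[255.8866  13.739 ]
 [256.1087   9.3473]]
hole expected [ 0.5115 -0.239 ] [[251.9456 -26.8951]]
```

View pics/w9.png

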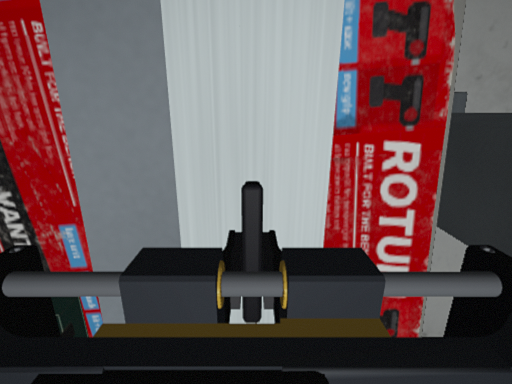

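Run:
```python
from h import *
m9=np.load("w9.npy",allow_pickle=True)[0]
s=sense();tcp=s['tcp_pos'];Rt=s['ee_rot']
P=onz(m9,[[252,181]],tcp[2]-.0805+.032)[0];print("bar end along tool x",(P-tcp)@Rt)
# camera in tool frame
Rc=Rt.T@m9['rotation'];tc=Rt.T@(m9['eye']-tcp)
a=np.radians(175.57);R6=np.array([[np.cos(a),np.sin(a),0],[np.sin(a),-np.cos(a),0],[0,0,-1]])
p6=np.array([.5248,-.0546,.1606]);m6=dict(m9,rotation=R6@Rc,eye=p6+R6@tc)
im=cv2.imread("pics/w6.png");g=cv2.cvtColor(im,cv2.COLOR_BGR2GRAY)
Q=[]
for (x0,x1) in((8,30),(394,414)):
    sub=g[212:232,x0:x1];k=(sub>195).astype(np.uint8);n,l,st,c=cv2.connectedComponentsWithStats(k);i=1+st[1:,4].argmax();print(st[i],c[i]+[x0,212]);Q.append(c[i]+[x0,212])
for z in(.052,.057):
    H=onz(m6,Q,z);d=H[1]-H[0];print(z,H,H.mean(0),np.linalg.norm(d),np.degrees(np.arctan2(-d[0],d[1])))
print(proj(m6,[rack(-.05,-.15,.048),rack(-.05,-.15,.057),rack(-.05,.15,.048),rack(-.05,.15,.057)]))
```

```text
bar end along tool x [0.0482 0.0001 0.0485]Traceback (most recent call last):
  File "<stdin>", line 12, in <module>
ValueError: attempt to get argmax of an empty sequence
```

Run:
```python
from h import *
m9=np.load("w9.npy",allow_pickle=True)[0]
s=sense();tcp=s['tcp_pos'];Rt=s['ee_rot']
Rc=Rt.T@m9['rotation'];tc=Rt.T@(m9['eye']-tcp)
a=np.radians(175.57);R6=np.array([[np.cos(a),np.sin(a),0],[np.sin(a),-np.cos(a),0],[0,0,-1]])
p6=np.array([.5248,-.0546,.1606]);m6=dict(m9,rotation=R6@Rc,eye=p6+R6@tc)
g=cv2.imread("pics/w6.png",0);Q=[]
for (x0,x1) in((8,30),(394,414)):
    sub=g[212:232,x0:x1].astype(int);med=np.median(sub);k=(sub>med+12).astype(np.uint8);n,l,st,c=cv2.connectedComponentsWithStats(k);i=1+st[1:,4].argmax();print(med,sub.max(),st[i],c[i]+[x0,212]);Q.append(c[i]+[x0,212])
for z in(.0525,.057):
    H=onz(m6,Q,z);d=H[1]-H[0];print(z,H,H.mean(0),np.linalg.norm(d),np.degrees(np.arctan2(-d[0],d[1])))
print(proj(m6,[rack(-.05,-.15,.048),rack(-.05,-.15,.057),rack(-.05,.15,.048),rack(-.05,.15,.057)]))
```

```text
154.0 191 [ 3  8  6  6 31] [ 13.4194 222.4194]
159.0 193 [ 8  9  7  6 35] [404.7714 223.3714]
0.0525 [[ 0.5101 -0.2407  0.0525]
 [ 0.5351  0.065   0.0525]] [ 0.5226 -0.0878  0.0525] 0.3067829082091443 -4.680265875984098
0.057 [[ 0.5085 -0.2364  0.057 ]
 [ 0.533   0.0625  0.057 ]] [ 0.5208 -0.087   0.057 ] 0.2999064201962955 -4.680265875984099
[[ 20.7172 218.2106]
 [ 11.3611 222.5668]
 [397.1807 217.4198]
 [403.0897 221.7446]]
```

Request:
jog_arm(
  rows=[
    [[-0.005,0.0026,0,0],[0,0,0.02,0],[0,0,0.02,0],[0,0,0,0],[0,0,0,0],[0,0,0,0]],
  ],
  claw=0,
)

```text
time_s: 40.65
tcp_pos: [0.5224, -0.0839, 0.1459]
ee_rot: [[-0.077, -0.997, 0.002], [-0.997, 0.077, 0.0], [-0.0, -0.002, -1.0]]
wrist_force: [-0.3, -0.6, -2.6]
gripper_width: 0.133
gripper_force: 30.0
```

Run:
```python
from h import *
go([.521,-.0843,.1425],-94.5)
m=camera_model("wrist");w=capture("wrist");s=sense();tcp,Rt=s['tcp_pos'],s['ee_rot'];print(s['wrist_force'])
g=cv2.cvtColor(w,cv2.COLOR_RGB2GRAY)
k=(g<70).astype(np.uint8);c=np.nonzero(k[100:235,245:260].sum(1)>8)[0]+100
print("bar end row",c.min())
P=onz(m,[[252,c.min()]],tcp[2]-.0805+.032)[0];print("end in tool",(P-tcp)@Rt)
# plate edges direction
hsv=cv2.cvtColor(w,cv2.COLOR_RGB2HSV);W=((hsv[...,2]>185)&(hsv[...,1]<30))
L=[];
for r in(10,60,110,160): 
    x=np.nonzero(W[r,120:380])[0]+120; q=onz(m,[[x.min(),r],[x.max(),r]],tcp[2]-.0765); L.append(((q-tcp)@Rt)[:,:2].ravel())
print(np.array(L))
```

```text
pos [ 0.5224 -0.0839  0.1459] yaw -94.41 j1 8.5 j6 -12.9 TURN 0.0016 SHIFT [0.0005 0.0014 0.0034]
[-0.0637 -0.4179 -2.1743]
bar end row 182
end in tool [ 0.0469 -0.0003  0.0485]
[[ 0.1336 -0.0337  0.1335  0.0579]
 [ 0.1096 -0.0481  0.1096  0.0474]
 [ 0.0832 -0.0483  0.0832  0.0476]
 [ 0.0538 -0.0478  0.0538  0.0471]]
```

Request:
jog_arm(
  rows=[
    [[0,0.0012,0.003,0],[0,0,0.003,0],[0,0,0.003,0],[0,0,0.003,0],[0,0,0.003,0],[0,0,0,0],[0,0,0,0]],
  ],
  claw=0,
)

```text
time_s: 41.58
tcp_pos: [0.5207, -0.0842, 0.13]
ee_rot: [[-0.077, -0.997, 0.0], [-0.997, 0.077, -0.0], [0.0, -0.0, -1.0]]
wrist_force: [-0.6, 0.2, -2.5]
gripper_width: 0.128
gripper_force: 30.0
```

Run:
```python
from h import *
go([.521,-.0843,.1285],-94.5); print(sense()['wrist_force'],sense()['moment'])
```

```text
pos [ 0.5207 -0.0842  0.13  ] yaw -94.44 j1 8.5 j6 -12.9 TURN 0.0010 SHIFT [ 0.0001 -0.0003  0.0015]
[-0.5871  0.2112 -2.4507] [ 0.1112 -0.0472 -0.0031]
```

Request:
jog_arm(
  rows=[
    [[0,0,0.001,0],[0,0,0.0008,0],[0,0,0,0],[0,0,0,0]],
  ],
  claw=0,
)

```text
time_s: 42.08
tcp_pos: [0.5206, -0.0842, 0.1282]
ee_rot: [[-0.078, -0.997, -0.0], [-0.997, 0.078, -0.0], [0.0, 0.0, -1.0]]
wrist_force: [-0.9, -0.8, -2.9]
gripper_width: 0.132
gripper_force: 30.0
```

Request:
jog_arm(
  rows=[
    [[0,0,0,0],[0,0,0,0],[0,0,0,0],[0,0,-0.01,0],[0,0,-0.03,0],[0,0,-0.05,0],[0,0,-0.04,0],[-0.05,0,0,0],[-0.06,0,0,0],[-0.06,0,0,0],[-0.06,0,0,0],[-0.06,0,0,0],[0,0,0,0],[0,0,0,0]],
  ],
  claw=0.5,
)

```text
time_s: 43.82
tcp_pos: [0.5428, 0.205, 0.2584]
ee_rot: [[-0.077, -0.997, -0.0], [-0.997, 0.077, -0.0], [0.0, 0.0, -1.0]]
wrist_force: [0.0, 0.7, 0.7]
gripper_width: 0.498
gripper_force: 0.0
```

Run:
```python
from h import *
m=camera_model("top"); im=capture("top"); im0=cv2.imread("pics/top0.png")[...,::-1]
def meas(im):
    hsv=cv2.cvtColor(np.ascontiguousarray(im),cv2.COLOR_RGB2HSV)
    w=((hsv[...,2]>185)&(hsv[...,1]<60)).astype(np.uint8); w[:,:175]=0;w[:,315:]=0;w[:140]=0;w[235:]=0
    c=max(cv2.findContours(cv2.morphologyEx(w,cv2.MORPH_OPEN,np.ones((3,3))),0,2)[0],key=cv2.contourArea)
    M=cv2.moments(c);r=cv2.minAreaRect(c);print("plate",M['m10']/M['m00'],M['m01']/M['m00'],r)
    k=(hsv[...,2]<70);k[:190]=0;k[212:]=0;k[:,:215]=0;k[:,275:]=0
    ys,xs=np.nonzero(k);print("bar",xs.mean(),ys.mean(),len(xs),np.polyfit(xs,ys,1)[0])
meas(im0);meas(im)
# holes / pins: darkest-spot patches compared
for u,v in((189,200),(297,208)):
    a,b=[cv2.cvtColor(np.ascontiguousarray(i),cv2.COLOR_RGB2GRAY)[v-4:v+5,u-4:u+5].astype(int) for i in(im0,im)]
    for q in(a,b):
        wgt=np.clip(np.median(q)-15-q,0,None);yy,xx=np.mgrid[v-4:v+5,u-4:u+5];print("hole",(wgt*xx).sum()/wgt.sum(),(wgt*yy).sum()/wgt.sum(),q.min())
ms=camera_model("side");S0=cv2.imread("pics/side0.png")[...,::-1];S=capture("side")
for i in(S0,S):
    g=cv2.cvtColor(np.ascontiguousarray(i),cv2.COLOR_RGB2GRAY);k=(g>200).astype(np.uint8);k[:165]=0;k[255:]=0;k[:,:205]=0;k[:,300:]=0
    n,l,st,c=cv2.connectedComponentsWithStats(k);j=1+st[1:,4].argmax();print("side plate",st[j],c[j])
d=cv2.absdiff(im,np.ascontiguousarray(im0)).max(2)>60
n,l,st,c=cv2.connectedComponentsWithStats(d.astype(np.uint8));print([list(x) for x in st[1:] if x[4]>8])
```

```text
plate 242.84333039302166 204.16108007448787 ((242.72940063476562, 204.01763916015625), (114.3544692993164, 32.135833740234375), 4.39870548248291)
bar 242.2037037037037 202.3148148148148 54 0.08014074349279848
plate 242.21526081333525 204.24184509268574 ((242.09854125976562, 204.1586151123047), (114.59204864501953, 32.58009338378906), 4.5377726554870605)
bar 242.05454545454546 202.61818181818182 55 0.08668767442573701
hole 187.65086206896552 199.0344827586207 122
hole 188.01492537313433 199.50319829424308 126
hole 299.05202312138726 208.27938342967244 119
hole 299.440097799511 208.1320293398533 101
side plate [ 218  178   68   63 1824] [250.7582 209.5779]
side plate [ 217  177   69   63 1823] [250.3681 209.2957]
[[np.int32(40), np.int32(111), np.int32(14), np.int32(7), np.int32(66)], [np.int32(44), np.int32(129), np.int32(5), np.int32(7), np.int32(14)], [np.int32(33), np.int32(130), np.int32(7), np.int32(2), np.int32(9)], [np.int32(28), np.int32(138), np.int32(10), np.int32(4), np.int32(40)], [np.int32(42), np.int32(138), np.int32(16), np.int32(9), np.int32(85)], [np.int32(61), np.int
[... 435 characters left out ...]
p.int32(149), np.int32(6), np.int32(7), np.int32(26)], [np.int32(44), np.int32(155), np.int32(11), np.int32(8), np.int32(33)], [np.int32(119), np.int32(182), np.int32(3), np.int32(7), np.int32(13)], [np.int32(121), np.int32(194), np.int32(2), np.int32(5), np.int32(9)], [np.int32(92), np.int32(214), np.int32(11), np.int32(6), np.int32(41)], [np.int32(106), np.int32(214), np.int32(4), np.int32(6), np.int32(17)], [np.int32(0), np.int32(227), np.int32(8), np.int32(36), np.int32(102)], [np.int32(5), np.int32(269), np.int32(4), np.int32(5), np.int32(9)], [np.int32(0), np.int32(277), np.int32(36), np.int32(92), np.int32(613)], [np.int32(185), np.int32(380), np.int32(25), np.int32(4), np.int32(53)]]
```

```bash
python3 -c "
from station import *
print(finish_job())"
```

```text
the job is handed in; nothing more can be done
None
```

I turned the two reversed red screwdrivers (the only wrong-way-round ones present) end for end, seated the cover back on its pins within about 2 mm of its starting place, and handed the job in after about 44 s. I viewed 15 pictures, one over the limit of 14.

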